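# Hang a fixture plate out to the gauge mark and hold it

### The job

First clear the fixture plate: lay the orange screwdriver gently (do not drop it) in the empty blue lane of the grey tray, flat, parallel to the green one and with its handle towards the same end. Then slide the plate straight out along the riser, without lifting it, until the middle of its outer edge is level with the red pointer, and finish while still holding it there, level and resting on the riser: it is front-heavy and tips if let go, so keep hold and never let it tip. Leave everything else where it is.

Things in the scene. Friction and masses are not known exactly. Their poses are not given: they have to be found in the camera images.
- riser: fixed dark steel riser, 260 long (its x) x 170 wide x 60 mm high, with a yellow strip along its outer end. Origin: centre of its underside. Its x points outward, the way the plate must slide; its z is up; its outer edge is 130 mm from the origin along x, its top 60 mm above it.
- plate: loose aluminium plate, 300 (its x) x 160 x 6 mm, about 0.7 kg, lying on the riser. Origin: centre of its underside; x points outward along the riser, z up. A circuit board (x 40 to 130 mm, with a steel block up to 37 mm high) is fixed on its outer half: it balances 23 mm outward of the origin, and at the mark that point is 25 to 70 mm past the riser's edge, so it tips unless its tail is held.
- plate_grip (a point): centre of the square black grip block fixed on the plate near its tail: 24 x 24 mm (sides along the plate's x and y), 40 mm high from the plate's top, centre 20 mm above the plate's top. 100 mm from the plate's origin towards the tail. Axes as the plate's. Free all round by at least 25 mm; the riser lies beneath it throughout.
- plate_lead (a point): middle of the plate's outer edge (150 mm from the plate's origin along its x), half-way through its thickness. Axes as the plate's.
- gauge: fixed gauge stand beside the way of the plate: a steel post on a foot, 100 mm high, carrying the red pointer. Origin at bench height straight under the pointer's tip; its x is parallel to the riser's x.
- mark (a point): tip of the red pointer, a 3 mm thin blade beside the plate's path, 25 mm clear of the plate's side and just above it, square to the slide. The plate is at the mark when its outer edge has the same position as this point along the riser's x. Its x is parallel to the riser's x.
- driver_mid (a point): the orange screwdriver, lying on the plate at the start: square handle 85 long x 16 x 16 mm, then a steel shaft 6 mm thick, 65 mm long, 150 mm overall, 60 g. This point is its centre of mass, in the handle, half-way up (8 mm above what it lies on). Its x runs along it towards the tip: the handle spans x from -55 to 30 mm, the shaft from 30 to 95 mm.
- driver_tip (a point): tip of the orange screwdriver's shaft, 95 mm from driver_mid along its x.
- driver: the orange screwdriver as a body; origin at the underside of its handle, 8 mm below driver_mid, same axes.
- tray: fixed grey tray, 210 (its x) x 129 mm, floor 4 mm thick, rim and middle divider 12 mm high above the bench and 5 mm thick; two lanes along its x, 57 mm wide and 200 mm long inside, their centre lines 31 mm either side of its origin in y. One lane holds the green screwdriver; the other is empty and lined blue. Origin: centre of its underside.
- lane_mid (a point): where the middle point (driver_mid) of a screwdriver laid in the empty blue-lined lane belongs: on the lane's centre line, 8 mm above its floor, 20 mm towards the handle end of the lane's middle. Its x runs along the lane towards the end where the screwdriver tips point.
- mate: the green screwdriver, like the orange one, lying in the other lane of the tray with its tip along its own x; leave it. Origin at the underside of its handle.
- meter: loose yellow multimeter 170 x 85 x 40 mm on the bench, leave it. Origin: centre of underside.
- spool: loose solder spool, 56 mm across, 26 mm high, leave it. Origin: centre of underside.
- tape: loose grey tape roll, 100 mm across, 45 mm high, leave it. Origin: centre of underside.
- flux: loose amber bottle, 40 mm across, 90 mm high, leave it. Origin: centre of underside.
- tweezers: loose steel tweezers 120 mm long, 4 mm high, leave them. Origin: centre of underside.

How it is judged:
By the outcome, as a careful person would: the job done as asked, in the order asked, and still so for the second after the job is handed in, while the arm keeps its last pose, push and grip.
It also fails if it takes over 51 s, if anything falls off the work surface, if the arm or the gripper's body presses on something with over 40 N, if the wrist force passes 120 N, or if a joint passes its speed limit or range.

### The arm

A 6-joint arm with a two-finger parallel gripper is mounted at the origin on the work surface. World frame = base frame: x ahead of the robot, y to its left, z up, the work surface at z = 0. Lengths are in mm, angles in rad, forces in N, time in s.
With the tool pointing down it reaches from about 350 to 975 mm from the base axis. Payload 7.1 kg.
Tool frame: the origin (TCP) lies at the very end of the fingers, on their centre line; the grasp point (between the pads) lies 19 mm behind it (ctrl.grip_depth is the distance from the TCP to the grasp point, in mm); x points along the fingers, z is the direction in which the jaws open and shut, and the axes are right-handed (so a half turn about x gives the same grasp; the last joint's range is limited). The gripper opens to 88 mm and grips with 3 to 60 N. Pads are 20 mm wide; open, the fingers measure 115 mm over their backs; the gripper's body (75 mm by 178 mm) begins 61 mm behind the grasp point.
Start: joints at [-1.238, 0.423, 1.63, -0, 1.089, -0.019], TCP at [215.384, -586.698, 222.675] pointing down, gripper open.
Joint ranges: [-3, 3], [-0.9, 2.11], [0.09, 2.58], [-1.31, 4.45], [0.11, 2.69], [-2.54, 2.54]. Speed limits (rad/s): [2.39, 2.39, 3.01, 3.14, 3.14, 3.14].

### API

Orientations are given as a rotation vector (axis times angle).
In Python, from workcell import ctrl gives the robot as it stands. The module is installed in compiled form; this text tells all that it offers.
- The arm moves only by the tool send_rows, never from a script. Its argument "rows" is a list of rows, each a list of 4 numbers: the shift along the tool's x, y, z in mm, then the turn about the tool's x in rad. In form: [[x, y, z, turn], ...]. A call has 1 to 10 rows; each row shifts and turns the pose as measured when the row begins, along the tool's axes as they then stand; what a row does not reach is not made up. A row lasts 1/12 s, in which the tool goes at most 41.7 mm and 7.16 degrees, less where a joint would pass 70% of its speed; a pose out of reach is approached as far as the arm can. A call with a gripper value outside its range is refused whole. "fingers" is the opening, from 0 (shut) to 1 (fully open), set as the call begins (left out, the last holds). The fingers move at their own pace and stop on an object; the grip force is fixed at half the most. Time passes only in rows, so rows that do not move let the fingers close. It gives the time, the measured TCP pose, the force and the opening at its end, in the units of the state.
- ctrl.get_obs(): the state, without advancing time (a new reading comes with each control period).
- ctrl.get_image(name): name is "side" or "top"; returns a dict with "img" (480x640x3 uint8, red, green, blue), "depth" (480x640 float32, mm along the optical axis (not along the pixel's ray), 0 where there is no reading), "mtx" (3x3 intrinsics, pixels), "world_from_camera" (4x4, takes a point from camera to world coordinates). Camera axes: x right, y down, z forward; pixel columns grow to the right and rows downward; lengths in mm; the calibration is good to about 2 mm. A picture is of the moment at which its call begins.
- ctrl.close_job(): hands the job in, once; it reports no verdict.
The state is a dict: "t": time; "qpos": joint angles; "qvel": joint speeds; "joint_torque": joint torques, N m; "ee_pos": TCP position; "orientation": TCP orientation; "ft_force": force on the tool from outside, world axes, zero at the start; "moment": the same for the moment, N m; "width": finger opening in mm.
Only numpy, scipy, OpenCV 4.12 (cv2) and the standard library are available. Lean on these libraries where they do the work, as an engineer would, in place of code of your own. Each camera call takes 0.05 s, during which the arm holds its last target.

## Working session

There is one attempt and no reset: what is moved stays moved. The work goes in short steps, Python scripts to look and compute and a tool call to move; the robot and the scene stay as the last step left them, time stands still between calls to the robot, and variables do not carry over. Pictures are saved under pics/ and viewed, and the job is handed in when it is done.

Besides the shell and the picture viewer there is one more tool, called as a command line: name --pt "numbers of a row" for each row, then --argument value for the rest. send_rows: Moves the arm, as the interface text tells. Its arguments: {"type":"object","properties":{"rows":{"type":"array"},"fingers":{"type":"number"}},"required":["rows"]}

```bash
mkdir -p pics; cat > h.py <<'E'
import numpy as np, cv2
from workcell import ctrl
from scipy.spatial.transform import Rotation as R
def grab(n,tag):
    d=ctrl.get_image(n); cv2.imwrite(f'pics/{tag}.png',cv2.cvtColor(d['img'],cv2.COLOR_RGB2BGR)); np.savez(f'/tmp/{tag}.npz',**d); return d
def load(tag): return dict(np.load(f'/tmp/{tag}.npz'))
def ray(d,u,v,z):
    T=d['world_from_camera'];p=np.linalg.inv(d['mtx'])@[u,v,1];w=T[:3,:3]@p;o=T[:3,3]
    return o+w*(z-o[2])/w[2]
def cloud(d):
    v,u=np.mgrid[0:480,0:640];z=d['depth'];K=d['mtx']
    P=np.stack([(u-K[0,2])/K[0,0]*z,(v-K[1,2])/K[1,1]*z,z],-1)
    T=d['world_from_camera'];return P@T[:3,:3].T+T[:3,3]
def proj(d,P):
    T=np.linalg.inv(d['world_from_camera']);p=d['mtx']@(T[:3,:3]@np.array(P)+T[:3,3]);return p[:2]/p[2]
E
python3 - <<'E'
from h import *
for n in('side','top'):
    d=grab(n,n+'0');print(n,d['world_from_camera'].round(2).tolist(),d['mtx'].tolist())
o=ctrl.get_obs();print(o);print(R.from_rotvec(o['orientation']).as_matrix().round(3))
E
```

```text
side [[-0.96, -0.14, 0.22, 235.37], [-0.26, 0.54, -0.8, 1004.1], [-0.0, -0.83, -0.56, 819.52], [0.0, 0.0, 0.0, 1.0]] [[594.5384209551385, 0.0, 306.0998207582036], [0.0, 594.5384209551385, 242.50816293278393], [0.0, 0.0, 1.0]]
top [[0.04, -0.98, 0.2, 277.67], [-1.0, -0.04, 0.01, -47.89], [-0.0, -0.2, -0.98, 1312.99], [0.0, 0.0, 0.0, 1.0]] [[591.9159566705251, 0.0, 324.9104481130035], [0.0, 591.9159566705251, 240.6478047490188], [0.0, 0.0, 1.0]]
{'t': 0.1, 'qpos': array([-1.23802284e+00,  4.23765467e-01,  1.63063130e+00,  3.19293172e-05,
        1.08860122e+00, -1.90019248e-02]), 'qvel': array([ 3.02102476e-05, -9.31190371e-04, -1.79038005e-03,  9.08578716e-04,
        9.80377064e-04,  1.45426636e-03]), 'joint_torque': array([ 1.91888489e-04, -5.45617318e+01, -2.74323803e+01,  6.45513064e-02,
        1.88368902e-02, -4.19320054e-05]), 'ee_pos': array([ 215.21528542, -586.22580457,  221.97181698]), 'orientation': array([ 0.94714868,  1.35647563, -0.94574484]), 'ft_force': array([-0.24927168, -0.10527442,  0.36800187]), 'moment': array([-0.01221889, -0.02984693, -0.00516114]), 'width': 87.6595941476226}
[[-0.     0.939  0.345]
 [ 0.001  0.345 -0.939]
 [-1.     0.    -0.001]]
```

View pics/side0.png

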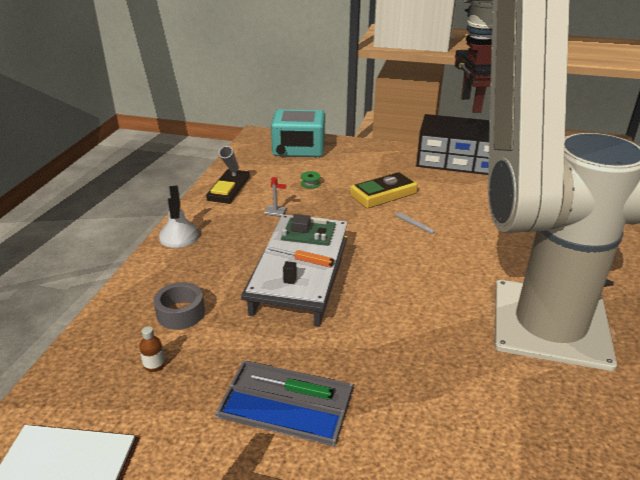

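View pics/top0.png

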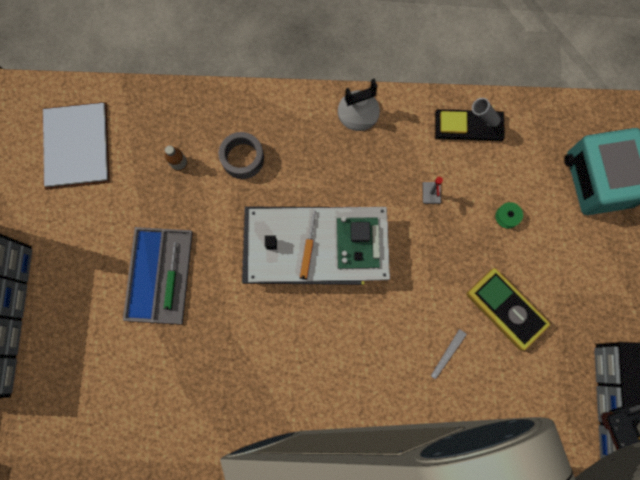

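The views show the plate in the middle (top view cols 245-390, rows 207-283), with the orange driver on it at about (308,245). The tray is on the left with its blue lane at (144,275), and the red pointer is at (438,183). Next I'll measure them.

```bash
python3 - <<'E'
from h import *
t=load('top0');s=load('side0')
for n,d in(('t',t),('s',s)):
    C=cloud(d);hsv=cv2.cvtColor(d['img'],cv2.COLOR_RGB2HSV);H,S,V=cv2.split(hsv)
    M={'orange':(H>6)&(H<18)&(S>190)&(V>150),'red':((H<5)|(H>174))&(S>170)&(V>90),'blue':(H>105)&(H<125)&(S>170)&(V>80),'green':(H>50)&(H<75)&(S>150)&(V>50),'black':(V<40)}
    for k,m in M.items():
        nn,l,st,c=cv2.connectedComponentsWithStats(m.astype(np.uint8))
        for i in range(1,nn):
            if st[i,4]<12: continue
            mm=l==i;P=C[mm&(d['depth']>0)]
            if len(P)==0 or (k=='black' and st[i,4]>400) : continue
            ys,xs=np.nonzero(mm);r=cv2.minAreaRect(np.c_[xs,ys].astype(np.float32))
            print(n,k,st[i].tolist(),c[i].round(1),'P',np.median(P,0).round(1),P.min(0).round(0),P.max(0).round(0),'box',cv2.boxPoints(r).round(1).tolist() if k in('orange','blue','green') else '')
for n,(x,y,w,h),f in(('t',(235,170,220,130),3.6),('s',(230,160,140,170),3.5),):
    d=t if n=='t' else s
    im=cv2.cvtColor(d['img'],cv2.COLOR_RGB2BGR)[y:y+h,x:x+w];cv2.imwrite(f'pics/{n}crop.png',cv2.resize(im,None,fx=f,fy=f,interpolation=cv2.INTER_CUBIC))
E
```

```text
t red [436, 177, 6, 7, 36] [438.6 180.1] P [ 671.  -273.6  100.4] [ 665. -279.   96.] [ 678. -267.  108.] box 
t blue [129, 232, 31, 86, 1773] [144.2 274.7] P [457.2 365.8   4.2] [364. 339.  -5.] [555. 392.  13.] box [[128.3000030517578, 315.8999938964844], [138.6999969482422, 230.5], [159.89999389648438, 233.10000610351562], [149.5, 318.5]]
t green [497, 204, 25, 23, 294] [508.2 215.6] P [ 616.7 -442.4   26.1] [ 596. -472.   -1.] [ 645. -419.   33.] box [[492.8999938964844, 213.60000610351562], [511.79998779296875, 199.39999389648438], [524.2999877929688, 216.0], [505.3999938964844, 230.1999969482422]]
t green [169, 280, 5, 7, 14] [171.4 282.7] P [440.4 299.1  17.4] [433. 296.  16.] [446. 304.  23.] box [[168.8000030517578, 285.29998779296875], [172.3000030517578, 279.6000061035156], [174.0, 280.6000061035156], [170.60000610351562, 286.3999938964844]]
t green [166, 286, 7, 23, 50] [169.7 296.9] P [407.3 299.5  18.7] [384. 296.  12.] [433. 308.  24.] box [[164.89999389648438, 307.29998779296875], [168.60000610351562, 285.3999938964844], [173.5, 286.20001220703125], [169.8000030517578
[... 3877 characters left out ...]
74.4 106.7] [ 845. -136.   76.] [888. -63. 129.] box 
s black [229, 187, 11, 15, 34] [234.  193.8] P [ 803.5 -312.4   15.1] [ 801. -355.    9.] [ 806. -283.   22.] box 
s black [212, 197, 16, 5, 29] [220.3 199.3] P [ 829.5 -282.    11.1] [ 810. -288.    4.] [ 853. -275.   23.] box 
s black [161, 295, 5, 11, 26] [162.7 299.9] P [774.5 166.1  31.4] [772. 158.  15.] [777. 176.  44.] box 
s black [253, 302, 6, 12, 37] [254.8 305.9] P [589.4 121.9  17.9] [588. 105.   6.] [591. 136.  37.] box 
s black [329, 389, 5, 9, 29] [331.2 392.6] P [382.9 305.7  16.9] [382. 298.   9.] [388. 313.  25.] box 
s black [223, 396, 6, 11, 13] [225.5 400.7] P [559.1 361.7   9.2] [558. 354.   5.] [560. 378.  14.] box
```

View pics/tcrop.png

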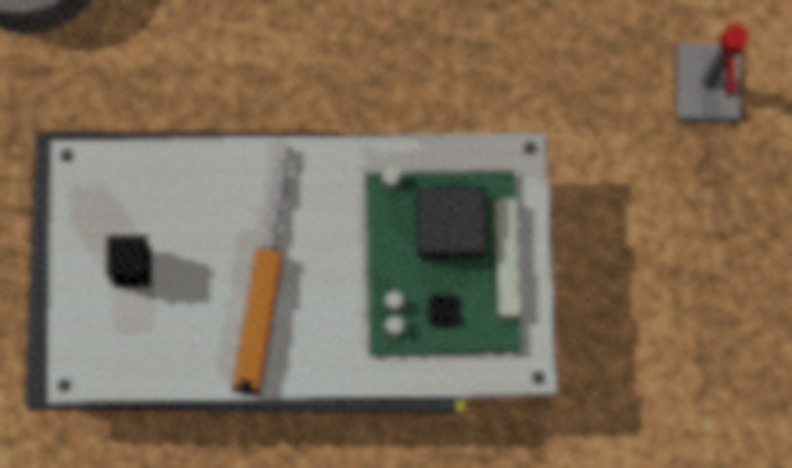

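View pics/scrop.png

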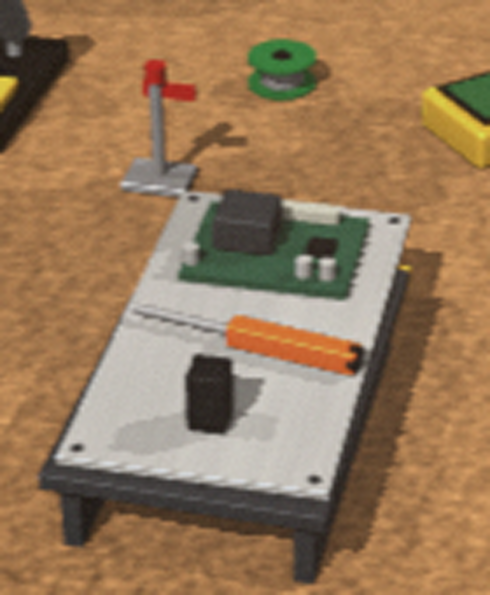

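```bash
python3 - <<'E'
from h import *
t=load('top0');s=load('side0')
def msk(d,f):
    H,S,V=[a.astype(int) for a in cv2.split(cv2.cvtColor(d['img'],cv2.COLOR_RGB2HSV))];return f(H,S,V)
def big(m):
    n,l,st,c=cv2.connectedComponentsWithStats(m.astype(np.uint8));i=1+st[1:,4].argmax();return (l==i)
def rect(P):
    r=cv2.minAreaRect(P.astype(np.float32));return r,cv2.boxPoints(r)
win=np.zeros((480,640),bool);win[195:300,230:400]=1
# plate: top + side
for n,d in(('t',t),('s',s)):
    w=np.zeros((480,640),bool)
    if n=='t': w[195:300,230:400]=1
    else: w[205:325,235:355]=1
    m=msk(d,lambda H,S,V:(S<60)&(V>100))&w; m=big(m)
    cn,_=cv2.findContours(m.astype(np.uint8),0,1);c=max(cn,key=cv2.contourArea)[:,0]
    P=np.array([ray(d,u,v,66)[:2] for u,v in c]);r,b=rect(P)
    print(n,'plate ctr',np.round(r[0],1),np.round(r[1],1),r[2],b.round(1).tolist(), 'depth z',np.median(cloud(d)[m][:,2]))
    # orange
    m=msk(d,lambda H,S,V:(H>5)&(H<20)&(S>140)&(V>110))&w;m=big(m)
    ys,xs=np.nonzero(m);C=cloud(d)[m];print(n,'orange n',m.sum(),'z',np.percentile(C[:,2],[5,50,95]))
    P=np.array([ray(d,u,v,82)[:2] for u,v in zip(xs,ys)]);r,b=rect(P);print('   rect',np.round(r[0],1),np.round(r[1],1),r[2],b.round(1).tolist())
    # grip block
    m=msk(d,lambda H,S,V:(V<55))&w
    n2,l,st,c=cv2.connectedComponentsWithStats(m.astype(np.uint8))
    for i in range(1,n2):
        if 40<st[i,4]<400:
            C=cloud(d)[l==i];top=C[(C[:,2]>98)]
            print('   blk',st[i].tolist(),c[i].round(1),len(top),(np.median(top,0).round(1),top.min(0).round(1),top.max(0).round(1)) if len(top)>3 else '')
    # blue
    m=big(msk(d,lambda H,S,V:(H>105)&(H<125)&(S>150)&(V>60))&(np.arange(480)[:,None]>200))
    cn,_=cv2.findContours(m.astype(np.uint8),0,1);c=max(cn,key=cv2.contourArea)[:,0]
    P=np.array([ray(d,u,v,4)[:2] for u,v in c]);r,b=rect(P);print(n,'blue',np.round(r[0],1),np.round(r[1],1),r[2],b.round(1).tolist())
    m=big(msk(d,lambda H,S,V:(H>45)&(H<80)&(S>120)&(V>40))&(np.arange(480)[:,None]>250)&(np.arange(640)[None]<340)&((np.arange(480)[:,None]>350)|(n=='t')))
    ys,xs=np.nonzero(m);P=np.array([ray(d,u,v,20)[:2] for u,v in zip(xs,ys)]);r,b=rect(P);print('   green',np.round(r[0],1),np.round(r[1],1),r[2],b.round(1).tolist())
    # red
    m=msk(d,lambda H,S,V:((H<6)|(H>172))&(S>150)&(V>70));m=big(m);ys,xs=np.nonzero(m);C=cloud(d)[m]
    o=np.argsort(ys)
    for i in o: print((xs[i],ys[i]),C[i].round(0).tolist(),end=' ') 
    print()
E
```

```text
t plate ctr [530.9 -20.5] [162.3 301.6] 2.8912391662597656 [[442.20001220703125, 126.0999984741211], [457.3999938964844, -175.1999969482422], [619.5, -167.0], [604.2999877929688, 134.3000030517578]] depth z 66.34120347888495
t orange n 239 z [77.54142222 82.00032651 86.25011992]
   rect [495.8   2.2] [13.9 78.1] 83.119384765625 [[456.1000061035156, -0.0], [533.7000122070312, -9.399999618530273], [535.4000244140625, 4.400000095367432], [457.79998779296875, 13.800000190734863]]
   blk [351, 222, 21, 23, 302] [361.6 233.9] 65 (array([ 552. , -106.2,   99.4]), array([ 277.7, -127.8,   98. ]), array([ 573.4,  -47.9, 1313. ]))
   blk [265, 236, 12, 14, 145] [270.8 242.4] 111 (array([523.7,  77.5, 105.6]), array([277.7, -47.9,  98.8]), array([ 535.3,   89.6, 1313. ]))
   blk [354, 252, 10, 9, 80] [358.2 256.1] 0 
   blk [260, 281, 100, 4, 177] [317.  282.7] 1 
t blue [459.8 365.6] [ 49.5 192.9] 88.84083557128906 [[362.79998779296875, 342.79998779296875], [555.7000122070312, 338.8999938964844], [556.7000122070312, 388.3999938964844], [363.79998779296875, 392.29998779296875]]
   green [424.  
[... 7872 characters left out ...]
77.0, 82.0] (np.int64(276), np.int64(187)) [666.0, -269.0, 80.0] (np.int64(277), np.int64(187)) [663.0, -269.0, 80.0] (np.int64(278), np.int64(187)) [663.0, -277.0, 76.0] (np.int64(279), np.int64(187)) [658.0, -271.0, 80.0] (np.int64(280), np.int64(187)) [656.0, -272.0, 80.0] (np.int64(281), np.int64(187)) [653.0, -272.0, 80.0] (np.int64(282), np.int64(187)) [651.0, -273.0, 80.0] (np.int64(283), np.int64(187)) [648.0, -272.0, 81.0] (np.int64(284), np.int64(187)) [645.0, -270.0, 82.0] (np.int64(285), np.int64(187)) [643.0, -274.0, 81.0] (np.int64(282), np.int64(188)) [651.0, -273.0, 77.0] (np.int64(283), np.int64(188)) [649.0, -277.0, 75.0] (np.int64(284), np.int64(188)) [645.0, -272.0, 78.0]
```

Plate centre is about (531,-20) with its x direction at (0.050,-0.999). The driver's handle joint is near (535,-2.5) with direction (0.993,-0.121), so driver_mid is about (505,1). The lane centre is about (460,365). Moving above the driver now.

send_rows --pt "0 24 -22.6 0" --pt "0 24 -22.6 0" --pt "0 24 -22.6 0" --pt "0 24 -22.6 0" --pt "0 24 -22.6 0" --pt "0 24 -22.6 0" --pt "0 24 -22.6 0" --pt "0 24 -22.6 0" --pt "0 24 -22.6 0" --pt "0 24 -22.6 0" --fingers 0.55

```text
t: 0.93
ee_pos: [364.0, -283.2, 218.4]
orientation: [0.955, 1.356, -0.954]
ft_force: [1.3, 0.5, -0.4]
width: 48.2
```

```bash
cat >> h.py <<'E'
def to(target,yawdeg):
    o=ctrl.get_obs();M=R.from_rotvec(o['orientation']).as_matrix();p=o['ee_pos']
    yaw=np.degrees(np.arctan2(M[1,1],M[0,1]))
    print('t',round(o['t'],2),'p',p.round(1),'yaw',round(yaw,2),'tilt',M[:,0].round(3),'q',o['qpos'].round(2),'F',o['ft_force'].round(1),'w',round(o['width'],1))
    print('tool delta',(M.T@(np.array(target)-p)).round(1),'turn',round(np.radians(-(yawdeg-yaw)),3))
E
python3 - <<'E'
from h import *
to([505,1,222],-6.9)
t=load('top0');s=load('side0')
print('tip',ray(t,316.1,211.7,74),'butt',ray(t,303,278.3,78), 'side tip',ray(s,230+135/3.5,160+310/3.5,74))
for P in([599,-10.4,74],[504.8,1.1,82],[450,7.7,82]): print(proj(t,P),proj(s,P))
E
```

```text
t 0.93 p [ 364.  -283.2  218.4] yaw 19.57 tilt [-0.003  0.003 -1.   ] q [-0.69  0.19  1.98  0.    0.98  0.54] F [ 1.3  0.5 -0.4] w 48.2
tool delta [  -3.1  228.  -220.6] turn 0.462
tip [598.622555   -14.01206603  74.        ] butt [452.11059985   7.55523726  78.        ] side tip [600.40036091  -9.01336362  74.        ]
[314.43657102 211.47099153] [269.37412545 248.31673684]
[307.09853063 253.44927951] [309.38690996 254.6319809 ]
[302.81221799 279.02519035] [333.63631217 260.22936904]
```

send_rows --pt "0 29 -28 0" --pt "0 29 -28 0" --pt "0 29 -28 0" --pt "0 29 -28 0" --pt "0 29 -28 0" --pt "0 29 -28 0" --pt "0 29 -28 0" --pt "0 24 -24 0.116" --pt "0 0 0 0.116" --pt "0 0 0 0.116"

```text
t: 1.77
ee_pos: [508.5, 19.5, 218.0]
orientation: [1.219, 1.209, -1.218]
ft_force: [0.5, -0.5, -0.2]
width: 48.4
```

```bash
python3 - <<'E'
from h import *
to([505,1,130],-6.9)
E
```

```text
t 1.77 p [508.5  19.5 218. ] yaw -0.66 tilt [-0.003  0.004 -1.   ] q [0.01 0.26 1.89 0.01 1.   1.59] F [ 0.5 -0.5 -0.2] w 48.4
tool delta [87.9 -3.  18.9] turn 0.109
```

send_rows --pt "0 -3 18.5 0.109" --pt "20 0 0 0" --pt "25 0 0 0" --pt "25 0 0 0" --pt "10 0 0 0" --pt "0 0 0 0"

```text
t: 2.27
ee_pos: [506.4, 3.4, 135.7]
orientation: [1.306, 1.15, -1.302]
ft_force: [-0.4, 0.2, 0.2]
width: 48.2
```

```bash
python3 - <<'E'
from h import *
to([505,1,68],-6.9)
E
```

```text
t 2.27 p [506.4   3.4 135.7] yaw -7.35 tilt [-0.001  0.004 -1.   ] q [-0.02  0.38  1.95  0.01  0.81  1.68] F [-0.4  0.2  0.2] w 48.2
tool delta [67.6 -1.   2.8] turn -0.008
```

send_rows --pt "20 -1 2.5 -0.008" --pt "20 0 0 0" --pt "15 0 0 0" --pt "6 0 0 0" --pt "3 0 0 0" --pt "0 0 0 0"

```text
t: 2.77
ee_pos: [508.2, 1.2, 73.4]
orientation: [1.302, 1.151, -1.292]
ft_force: [-0.2, -0.5, 0.4]
width: 48.5
```

```bash
python3 - <<'E'
from h import *
to([505,1,69],-6.9)
for n in('top','side'):
    d=grab(n,n+'1')
im=cv2.imread('pics/side1.png')[160:340,220:380];cv2.imwrite('pics/side1c.png',cv2.resize(im,None,fx=3.3,fy=3.3,interpolation=cv2.INTER_CUBIC))
E
```

```text
t 2.77 p [508.2   1.2  73.4] yaw -6.86 tilt [ 0.003  0.004 -1.   ] q [-0.02  0.49  1.98  0.01  0.67  1.66] F [-0.2 -0.5  0.4] w 48.5
tool delta [ 4.4 -3.2  0.6] turn 0.001
```

View pics/side1c.png

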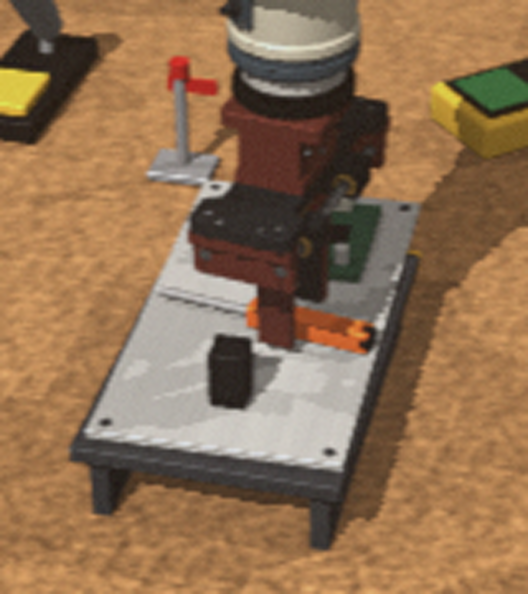

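The fingers straddle the orange handle (finger at about crop (277,320)). Going down the last 4 mm and closing.

send_rows --pt "2 -3 0.5 0" --pt "2 0 0 0" --pt "0 0 0 0"

```text
t: 3.12
ee_pos: [507.1, 1.1, 72.2]
orientation: [1.304, 1.147, -1.288]
ft_force: [0.2, 0.2, 0.7]
width: 48.4
```

send_rows --pt "0 0 0 0" --pt "0 0 0 0" --pt "0 0 0 0" --pt "0 0 0 0" --pt "0 0 0 0" --pt "0 0 0 0" --pt "0 0 0 0" --fingers 0

```text
t: 3.7
ee_pos: [507.7, 1.1, 73.2]
orientation: [1.305, 1.146, -1.286]
ft_force: [-0.4, -0.5, 1.3]
width: 15.8
```

send_rows --pt "-5 0 0 0" --pt "-15 0 0 0" --pt "-25 0 0 0" --pt "-30 0 0 0" --pt "-25 0 0 0" --pt "0 0 0 0"

```text
t: 4.2
ee_pos: [504.4, 0.7, 176.1]
orientation: [1.302, 1.151, -1.292]
ft_force: [0.1, 0.6, -0.3]
width: 15.3
```

```bash
python3 - <<'E'
from h import *
to([440,365,165],-1.2)
for n in('top','side'):
    d=grab(n,n+'2')
im=cv2.imread('pics/side2.png')[120:340,220:400];cv2.imwrite('pics/side2c.png',cv2.resize(im,None,fx=2.7,fy=2.7,interpolation=cv2.INTER_CUBIC))
E
```

```text
t 4.2 p [504.4   0.7 176.1] yaw -6.85 tilt [ 0.004  0.004 -1.   ] q [-0.03  0.31  1.93  0.01  0.89  1.66] F [ 0.1  0.6 -0.3] w 15.3
tool delta [  12.4 -107.4 -354. ] turn -0.099
```

View pics/side2c.png

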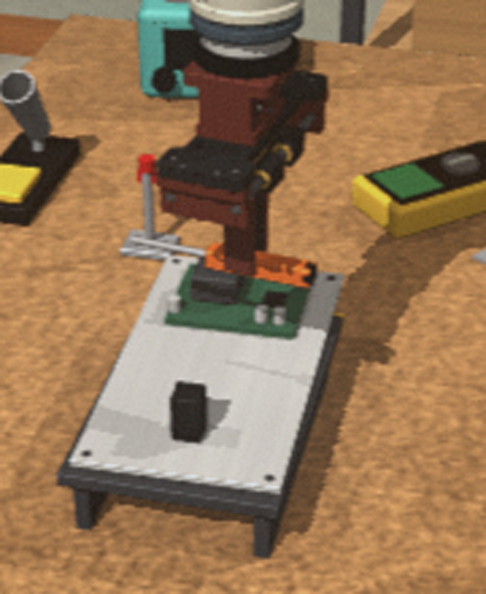

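The driver is held level at crop (250,262), clear of the plate, and the plate hasn't moved. Carrying it to the lane.

send_rows --pt "0 -5 -15 0" --pt "0 -9 -30 0" --pt "0 -9 -30 0" --pt "0 -9 -30 0" --pt "0 -9 -30 0" --pt "0 -9 -30 0" --pt "0 -9 -30 0" --pt "0 -9 -30 0" --pt "0 -9 -30 0" --pt "0 -9 -30 0"

```text
t: 5.13
ee_pos: [440.7, 297.8, 157.4]
orientation: [1.288, 1.157, -1.326]
ft_force: [1.8, 0.2, -1.2]
width: 15.7
```

```bash
python3 - <<'E'
from h import *
to([441.5,364.3,120],-1.3)
E
```

```text
t 5.13 p [440.7 297.8 157.4] yaw -7.46 tilt [-0.024 -0.005 -1.   ] q [0.57 0.39 1.87 0.01 0.91 2.26] F [ 1.8  0.2 -1.2] w 15.7
tool delta [ 37.   -7.  -66.3] turn -0.107
```

send_rows --pt "0 -3 -20 0" --pt "0 -2 -20 0" --pt "0 -1 -14 0" --pt "0 0 -6 -0.1" --pt "0 0 0 0" --pt "0 0 0 0"

```text
t: 5.63
ee_pos: [435.3, 363.7, 146.0]
orientation: [1.196, 1.215, -1.26]
ft_force: [-0.8, -0.2, -1.0]
width: 16.0
```

```bash
python3 - <<'E'
from h import *
to([441.5,364.3,60],-1.3)
E
```

```text
t 5.63 p [435.3 363.7 146. ] yaw -1.27 tilt [-0.037 -0.015 -0.999] q [0.67 0.46 1.79 0.01 0.94 2.25] F [-0.8 -0.2 -1. ] w 16.0
tool delta [85.7  9.4 -2. ] turn 0.001
```

send_rows --pt "0 0 0 0" --pt "0 0 0 0" --pt "0 0 0 0"

```text
t: 5.88
ee_pos: [434.5, 361.1, 144.2]
orientation: [1.198, 1.212, -1.268]
ft_force: [0.1, -0.2, -1.0]
width: 15.7
```

```bash
python3 - <<'E'
from h import *
to([441.5,364.3,60],-1.3)
E
```

```text
t 5.88 p [434.5 361.1 144.2] yaw -1.68 tilt [-0.04  -0.017 -0.999] q [0.67 0.46 1.79 0.01 0.94 2.26] F [ 0.1 -0.2 -1. ] w 15.7
tool delta [83.8 10.2 -5. ] turn -0.007
```

send_rows --pt "10 1 0 0" --pt "10 1 0 0" --pt "10 1 0 0" --pt "10 1 0 0" --pt "10 1 0 0" --pt "10 1 0 0"

```text
t: 6.38
ee_pos: [439.8, 358.5, 80.0]
orientation: [1.204, 1.209, -1.269]
ft_force: [0.6, 0.5, -1.3]
width: 15.8
```

```bash
python3 - <<'E'
from h import *
to([441.5,364.3,60],-1.3)
E
```

```text
t 6.38 p [439.8 358.5  80. ] yaw -1.95 tilt [-0.038 -0.015 -0.999] q [0.66 0.55 1.81 0.02 0.81 2.25] F [ 0.6  0.5 -1.3] w 15.8
tool delta [19.9  2.2 -6.2] turn -0.011
```

send_rows --pt "10 1 -4 -0.01" --pt "10 1 -3 0" --pt "10 1 0 0" --pt "10 1 0 0" --pt "8 0 0 0"

```text
t: 6.8
ee_pos: [441.8, 364.9, 24.7]
orientation: [1.194, 1.215, -1.263]
ft_force: [-0.8, 1.2, -0.8]
width: 15.6
```

```bash
python3 - <<'E'
from h import *
to([441.5,364.3,12],-1.3)
for n in('top','side'):
    d=grab(n,n+'3')
im=cv2.imread('pics/side3.png')[300:460,200:380];cv2.imwrite('pics/side3c.png',cv2.resize(im,None,fx=3.7,fy=3.7,interpolation=cv2.INTER_CUBIC))
im=cv2.imread('pics/top3.png')[210:340,100:240];cv2.imwrite('pics/top3c.png',cv2.resize(im,None,fx=4,fy=4,interpolation=cv2.INTER_CUBIC))
E
```

```text
t 6.8 p [441.8 364.9  24.7] yaw -1.31 tilt [-0.04  -0.017 -0.999] q [0.66 0.65 1.81 0.02 0.72 2.24] F [-0.8  1.2 -0.8] w 15.6
tool delta [12.7  0.2  0.4] turn -0.0
```

View pics/side3c.png

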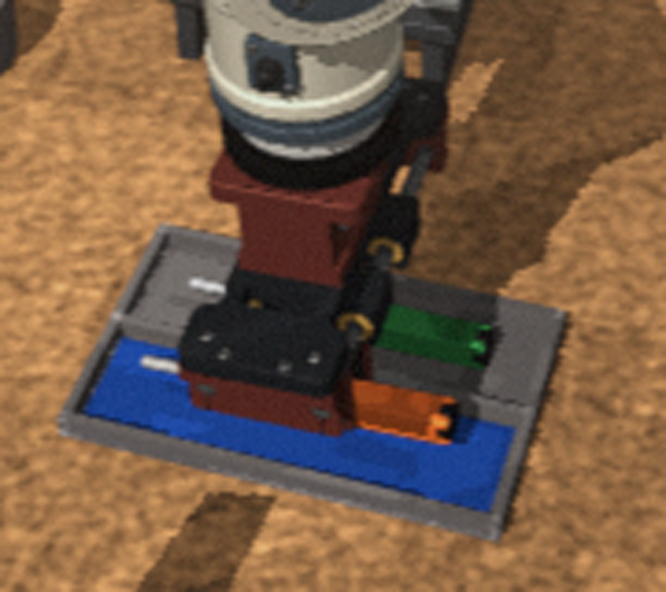

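View pics/top3c.png

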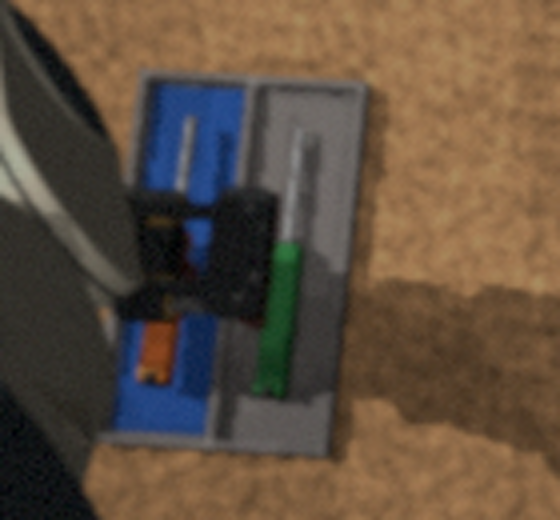

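The driver sits over the blue lane, parallel to the green one with both handles at the near end (butts at side crop (445,425) and (483,345)). Lowering slowly until it touches.

send_rows --pt "5 0 0 0" --pt "4 0 0 0" --pt "2 0 0 0"

```text
t: 7.15
ee_pos: [441.1, 364.5, 13.2]
orientation: [1.194, 1.215, -1.264]
ft_force: [0.1, -0.6, -0.9]
width: 15.5
```

send_rows --pt "1.5 0 0 0" --pt "1.5 0 0 0"

```text
t: 7.32
ee_pos: [440.7, 364.5, 11.2]
orientation: [1.194, 1.215, -1.264]
ft_force: [-3.9, -2.2, 11.2]
width: 15.9
```

```bash
python3 - <<'E'
from h import *
to([441.5,364.3,11.2],-1.3)
E
```

```text
t 7.32 p [440.7 364.5  11.2] yaw -1.33 tilt [-0.041 -0.017 -0.999] q [0.66 0.67 1.81 0.02 0.7  2.24] F [-3.9 -2.2 11.2] w 15.9
tool delta [-0.1  0.8  0.2] turn -0.001
```

send_rows --pt "0.6 0 0 0" --pt "0.3 0 0 0"

```text
t: 7.48
ee_pos: [440.9, 364.6, 11.5]
orientation: [1.194, 1.215, -1.263]
ft_force: [-0.1, 0.4, -0.5]
width: 15.7
```

```bash
python3 - <<'E'
from h import *
to([441.5,364.3,11.2],-1.3)
d=grab('side','side4');im=cv2.imread('pics/side4.png')[350:450,200:380];cv2.imwrite('pics/side4c.png',cv2.resize(im,None,fx=4.4,fy=4.4,interpolation=cv2.INTER_CUBIC))
E
```

```text
t 7.48 p [440.9 364.6  11.5] yaw -1.33 tilt [-0.04  -0.017 -0.999] q [0.66 0.67 1.81 0.02 0.7  2.24] F [-0.1  0.4 -0.5] w 15.7
tool delta [0.3 0.6 0.3] turn -0.0
```

View pics/side4c.png

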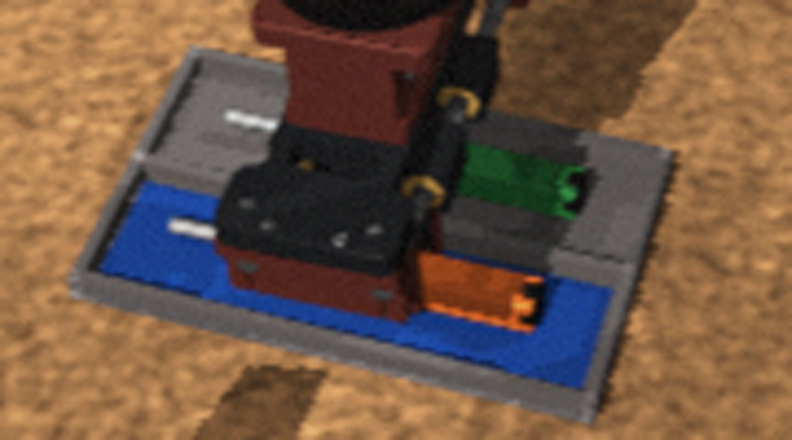

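send_rows --pt "2 0 0 0" --pt "2 0 0 0"

```text
t: 7.7
ee_pos: [441.0, 364.7, 10.5]
orientation: [1.195, 1.215, -1.263]
ft_force: [-7.2, -6.6, 32.8]
width: 15.9
```

send_rows --pt "2 0 0 0" --pt "2 0 0 0"

```text
t: 7.87
ee_pos: [441.0, 364.7, 10.6]
orientation: [1.195, 1.215, -1.263]
ft_force: [-4.2, -3.8, 21.3]
width: 15.6
```

```bash
python3 - <<'E'
from h import *
to([441.5,364.3,11.2],-1.3)
E
```

```text
t 7.87 p [441.  364.7  10.6] yaw -1.32 tilt [-0.039 -0.016 -0.999] q [0.66 0.67 1.81 0.02 0.69 2.24] F [-4.2 -3.8 21.3] w 15.6
tool delta [-0.6  0.5  0.4] turn -0.0
```

send_rows --pt "0 0 0 0" --pt "0 0 0 0"

```text
t: 8.03
ee_pos: [441.6, 365.1, 12.1]
orientation: [1.197, 1.214, -1.261]
ft_force: [-0.0, -0.1, 0.0]
width: 16.1
```

send_rows --pt "0 0 0 0" --pt "0 0 0 0" --pt "0 0 0 0" --pt "0 0 0 0" --fingers 0.27

```text
t: 8.37
ee_pos: [442.1, 365.4, 11.7]
orientation: [1.198, 1.214, -1.26]
ft_force: [0.7, -0.4, -0.0]
width: 23.9
```

send_rows --pt "-3 0 0 0" --pt "-8 0 0 0" --pt "-15 0 0 0" --pt "-25 0 0 0" --pt "-25 0 0 0" --pt "-25 0 0 0" --pt "-25 0 0 0"

```text
t: 8.95
ee_pos: [443.2, 364.5, 138.2]
orientation: [1.186, 1.216, -1.272]
ft_force: [0.2, 0.1, -0.8]
width: 23.7
```

```bash
python3 - <<'E'
from h import *
to([526,79.4,170],2.9)
for n in('top','side'):
    d=grab(n,n+'5')
im=cv2.imread('pics/side5.png')[350:450,200:380];cv2.imwrite('pics/side5c.png',cv2.resize(im,None,fx=4.4,fy=4.4,interpolation=cv2.INTER_CUBIC))
im=cv2.imread('pics/top5.png')[210:340,100:240];cv2.imwrite('pics/top5c.png',cv2.resize(im,None,fx=4,fy=4,interpolation=cv2.INTER_CUBIC))
E
```

```text
t 8.95 p [443.2 364.5 138.2] yaw -1.34 tilt [-0.048 -0.023 -0.999] q [0.66 0.48 1.77 0.01 0.94 2.25] F [ 0.2  0.1 -0.8] w 23.7
tool delta [-29.2  87.8 283.8] turn -0.074
```

View pics/side5c.png

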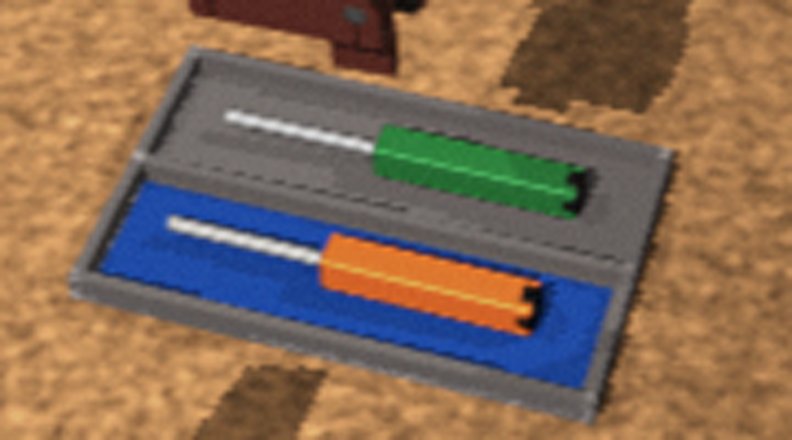

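View pics/top5c.png

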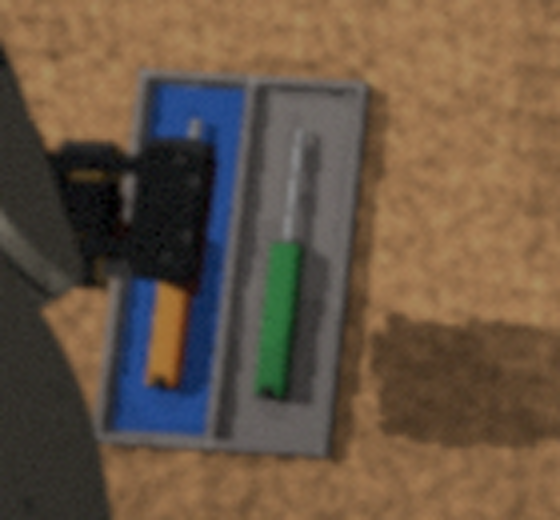

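The driver lies flat in the blue lane, centred and parallel to the green one. Now going to the plate's grip block.

send_rows --pt "-20 5 12 0" --pt "-10 8 26 0" --pt "0 8 26 0" --pt "0 8 26 0" --pt "0 8 26 0" --pt "0 8 26 0" --pt "0 8 26 0" --pt "0 8 26 0" --pt "0 8 26 0" --fingers 0.7

```text
t: 9.8
ee_pos: [510.9, 141.0, 173.6]
orientation: [1.188, 1.22, -1.257]
ft_force: [-0.1, 0.1, 0.2]
width: 61.5
```

```bash
python3 - <<'E'
from h import *
to([526,79.4,150],2.9)
E
```

```text
t 9.8 p [510.9 141.  173.6] yaw -0.81 tilt [-0.04  -0.016 -0.999] q [ 0.25  0.37  1.85 -0.01  0.97  1.84] F [-0.1  0.1  0.2] w 61.5
tool delta [24.  16.9 60.9] turn -0.065
```

send_rows --pt "0 8 28 0" --pt "0 8 22 0" --pt "0 0 8 -0.065" --pt "0 0 0 0"

```text
t: 10.13
ee_pos: [525.8, 74.9, 172.3]
orientation: [1.14, 1.252, -1.213]
ft_force: [0.2, -0.9, 0.6]
width: 62.2
```

```bash
python3 - <<'E'
from h import *
to([526,79.4,112],2.9)
for n in('top','side'):
    d=grab(n,n+'6')
im=cv2.imread('pics/side6.png')[120:340,220:400];cv2.imwrite('pics/side6c.png',cv2.resize(im,None,fx=2.7,fy=2.7,interpolation=cv2.INTER_CUBIC))
E
```

```text
t 10.13 p [525.8  74.9 172.3] yaw 2.77 tilt [-0.043 -0.017 -0.999] q [ 0.13  0.37  1.85 -0.01  0.97  1.66] F [ 0.2 -0.9  0.6] w 62.2
tool delta [60.2  3.1 -5.4] turn -0.002
```

View pics/side6c.png

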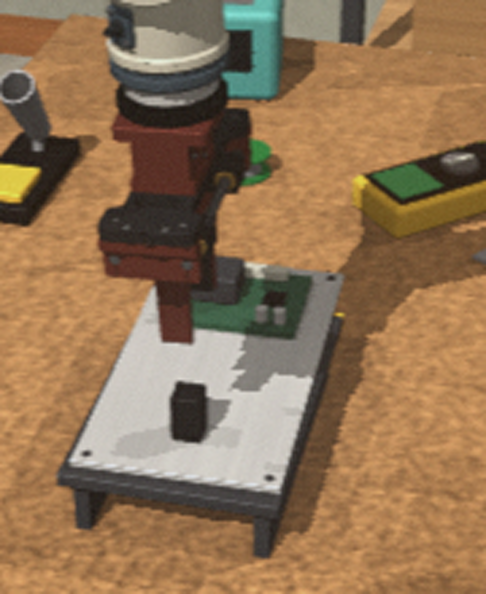

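View pics/top6.png

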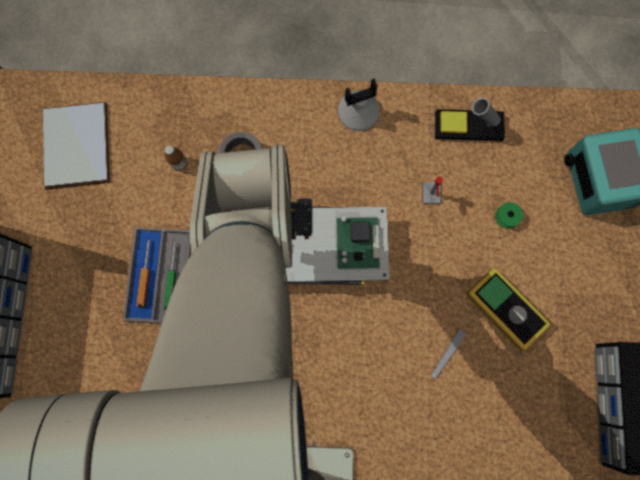

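send_rows --pt "15 3 -5 0" --pt "20 0 0 0" --pt "15 0 0 0" --pt "0 0 0 0"

```text
t: 10.57
ee_pos: [526.7, 84.8, 121.5]
orientation: [1.148, 1.247, -1.214]
ft_force: [0.1, 0.1, -0.6]
width: 61.7
```

```bash
python3 - <<'E'
from h import *
to([526,79.4,72],2.9)
t=load('top0');s=load('side0');a=np.array([.05,-.9987]);b=np.array([.9987,.05]);c=np.array([526,79.4])
for z in(106,66):
  for i,j in((1,1),(1,-1),(-1,-1),(-1,1)):
    P=[*(c+12*i*a+12*j*b),z];print(z,(proj(t,P)-[235,170])*3.6,(proj(s,P)-[230,160])*3.5)
d=grab('side','side7')
im=cv2.imread('pics/side7.png')[170:340,220:380];cv2.imwrite('pics/side7c.png',cv2.resize(im,None,fx=3.5,fy=3.5,interpolation=cv2.INTER_CUBIC))
E
```

```text
t 10.57 p [526.7  84.8 121.5] yaw 2.4 tilt [-0.04  -0.016 -0.999] q [ 0.14  0.45  1.87 -0.01  0.86  1.68] F [ 0.1  0.1 -0.6] w 61.7
tool delta [49.6  1.   4.7] turn -0.009
106 [145.52839453 231.40332391] [192.22109162 353.27506514]
106 [145.3394312  271.97756491] [232.27817002 358.31630943]
106 [103.79931509 272.5051847 ] [222.7404023  382.52277986]
106 [104.15279776 231.92857662] [182.06822933 377.31241325]
66 [151.14966469 245.74085963] [193.88946293 407.76590016]
66 [150.98818914 285.11946314] [233.22132115 412.90584307]
66 [110.7287853  285.63090394] [223.87546599 437.5353798 ]
66 [111.04481094 246.25007609] [183.95074001 432.22636956]
```

View pics/side7c.png

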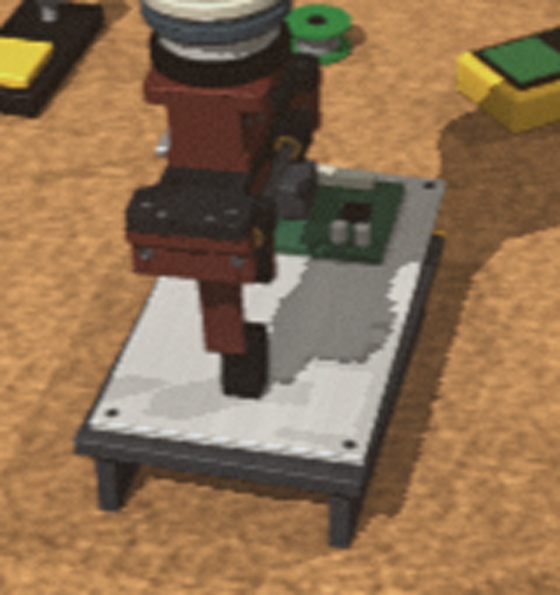

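```bash
python3 - <<'E'
from h import *
s=load('side7')
o=ctrl.get_obs();M=R.from_rotvec(o['orientation']).as_matrix();p=o['ee_pos']
for y in(-10,10): print((proj(s,p+M@[0,y,-44.5])-[220,170])*3.5,(proj(s,p+M@[0,y,-31])-[220,170])*3.5)
E
```

```text
[234.52602052 363.23348071] [240.49617018 348.66380727]
[199.67692434 359.66044716] [205.94768539 345.17580118]
```

send_rows --pt "15 1 4 0" --pt "15 0 1 0" --pt "10 0 0 0" --pt "5 0 0 0" --pt "0 0 0 0"

```text
t: 11.03
ee_pos: [529.1, 83.1, 79.8]
orientation: [1.151, 1.244, -1.208]
ft_force: [-0.1, -0.4, 0.1]
width: 61.3
```

```bash
python3 - <<'E'
from h import *
to([526,79.4,72],2.9)
E
```

```text
t 11.03 p [529.1  83.1  79.8] yaw 2.47 tilt [-0.033 -0.015 -0.999] q [ 0.14  0.52  1.89 -0.01  0.77  1.68] F [-0.1 -0.4  0.1] w 61.3
tool delta [ 8.  -3.   3.5] turn -0.007
```

send_rows --pt "4 -3 3.5 -0.007" --pt "3 0 0 0" --pt "0 0 0 0"

```text
t: 11.28
ee_pos: [526.8, 79.8, 74.1]
orientation: [1.146, 1.246, -1.2]
ft_force: [0.7, 0.5, -0.5]
width: 61.9
```

```bash
python3 - <<'E'
from h import *
to([526,79.4,72],2.9)
E
```

```text
t 11.28 p [526.8  79.8  74.1] yaw 2.94 tilt [-0.031 -0.014 -0.999] q [ 0.13  0.52  1.9  -0.01  0.75  1.66] F [ 0.7  0.5 -0.5] w 61.9
tool delta [ 2.1 -0.7  0.3] turn 0.001
```

Well placed. Closing on the block.

send_rows --pt "0 0 0 0" --pt "0 0 0 0" --pt "0 0 0 0" --pt "0 0 0 0" --pt "0 0 0 0" --pt "0 0 0 0" --pt "0 0 0 0" --pt "0 0 0 0" --fingers 0

```text
t: 11.95
ee_pos: [527.9, 79.9, 75.6]
orientation: [1.149, 1.244, -1.199]
ft_force: [0.3, -1.1, 0.1]
width: 23.9
```

```bash
python3 - <<'E'
from h import *
to([526,79.4,72],2.9)
for n in('top','side'):
    d=grab(n,n+'8')
im=cv2.imread('pics/side8.png')[170:340,220:380];cv2.imwrite('pics/side8c.png',cv2.resize(im,None,fx=3.5,fy=3.5,interpolation=cv2.INTER_CUBIC))
E
```

```text
t 11.95 p [527.9  79.9  75.6] yaw 2.88 tilt [-0.029 -0.013 -1.   ] q [ 0.13  0.52  1.9  -0.01  0.75  1.66] F [ 0.3 -1.1  0.1] w 23.9
tool delta [ 3.7 -1.8  0.3] turn -0.0
```

View pics/side8c.png

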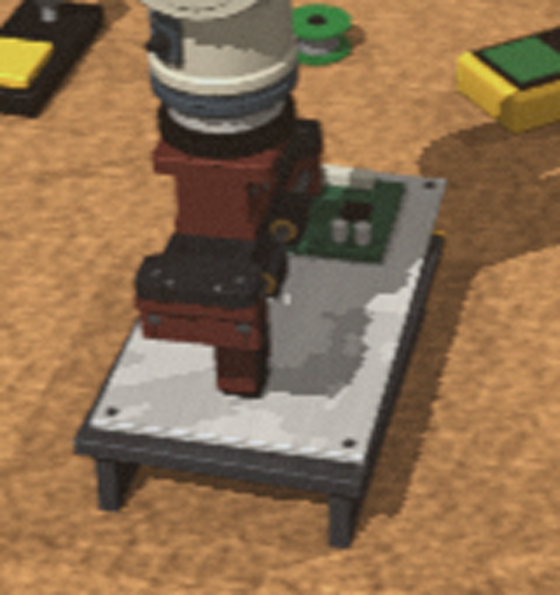

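Grip is on the block at 23.9 mm width. Starting the slide with a small downward bias.

send_rows --pt "0.5 -0.2 2 0" --pt "0.4 -0.1 4 0" --pt "0.4 -0.1 4 0" --pt "0.4 -0.1 4 0" --pt "0.4 -0.1 4 0"

```text
t: 12.47
ee_pos: [529.9, 64.9, 75.6]
orientation: [1.156, 1.245, -1.194]
ft_force: [-0.1, 5.1, 5.4]
width: 23.8
```

```bash
cat >> h.py <<'E'
def prog(G=(527.9,79.9)):
    o=ctrl.get_obs();a=np.array([.05,-.9987]);e=o['ee_pos'][:2]-G
    print('along',(e@a).round(1),'lat',(e@[.9987,.05]).round(1),'M',o['moment'].round(2))
    to([527.9+.05*107,79.9-107,75],2.9)
E
python3 -c "
from h import *
prog()"
```

```text
along 15.1 lat 1.3 M [ 1.16  0.24 -0.03]
t 12.47 p [529.9  64.9  75.6] yaw 2.81 tilt [-0.025 -0.008 -1.   ] q [ 0.1   0.52  1.9  -0.01  0.75  1.63] F [-0.1  5.1  5.4] w 23.8
tool delta [ 1.2 -1.2 92.1] turn -0.002
```

send_rows --pt "0.4 -0.4 4.5 0" --pt "0.4 -0.4 4.5 0" --pt "0.4 -0.4 4.5 0" --pt "0.4 -0.4 4.5 0" --pt "0.4 -0.4 4.5 0" --pt "0.4 -0.4 4.5 0" --pt "0.4 -0.4 4.5 0" --pt "0.4 -0.4 4.5 0"

```text
t: 13.13
ee_pos: [530.7, 30.1, 75.5]
orientation: [1.163, 1.245, -1.19]
ft_force: [0.2, 5.6, 4.9]
width: 23.6
```

```bash
python3 -c "
from h import *
prog()"
```

```text
along 49.9 lat 0.3 M [ 0.98  0.43 -0.11]
t 13.13 p [530.7  30.1  75.5] yaw 2.72 tilt [-0.02  -0.003 -1.   ] q [ 0.04  0.52  1.91 -0.    0.74  1.56] F [0.2 5.6 4.9] w 23.6
tool delta [ 0.6 -0.2 57.3] turn -0.003
```

```bash
python3 - <<'E'
from h import *
for n in('top','side'):
    d=grab(n,n+'9')
im=cv2.imread('pics/side9.png')[150:340,220:380];cv2.imwrite('pics/side9c.png',cv2.resize(im,None,fx=3.1,fy=3.1,interpolation=cv2.INTER_CUBIC))
im=cv2.imread('pics/top9.png')[160:310,230:460];cv2.imwrite('pics/top9c.png',cv2.resize(im,None,fx=3.4,fy=3.4,interpolation=cv2.INTER_CUBIC))
E
```

```text
(no output)
```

View pics/side9c.png

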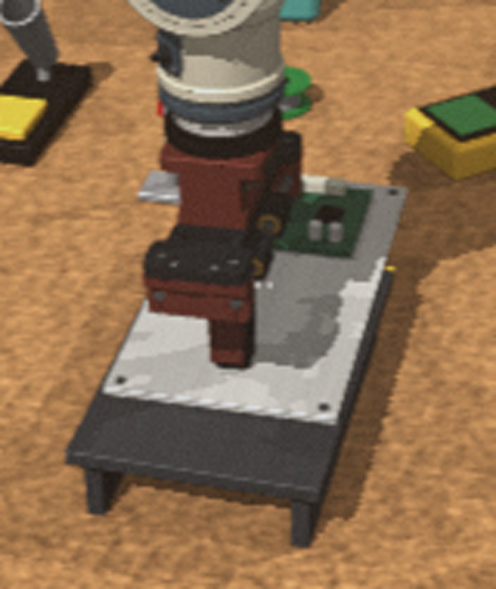

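View pics/top9c.png

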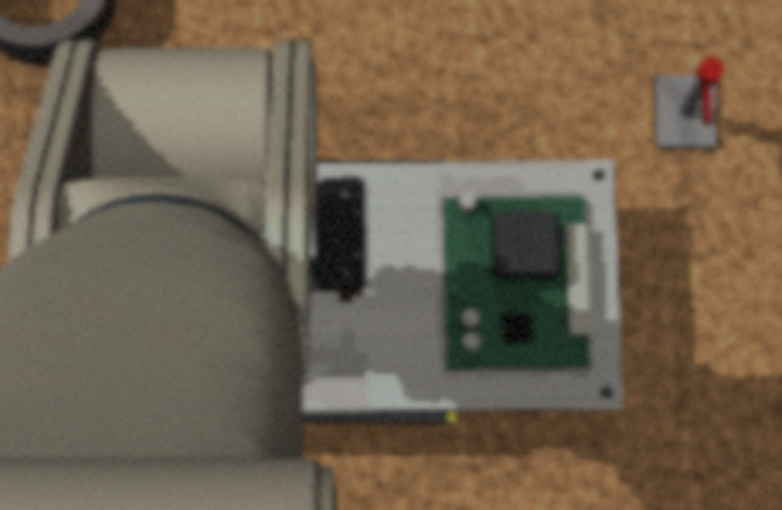

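```bash
cat > m.py <<'E'
from h import *
import sys
def edge(d,pred,half=10):
    # subpixel front edge in top view: saturation profile along cols
    S=cv2.GaussianBlur(cv2.cvtColor(d['img'],cv2.COLOR_RGB2HSV)[...,1].astype(np.float32),(1,3),0)
    out=[]
    for v in range(pred[1],pred[2]):
        p=S[v,pred[0]-half:pred[0]+half]
        lo,hi=np.median(p[:5]),np.median(p[-5:]);th=(lo+hi)/2
        i=np.nonzero((p[:-1]<th)&(p[1:]>=th))[0]
        if len(i) and hi-lo>25: i=i[0]; out.append((pred[0]-half+i+(th-p[i])/(p[i+1]-p[i]),v))
    return np.array(out)
def pointer_top(d):
    # blade rows 186..194: red-weighted column centroid
    im=d['img'].astype(float);r=np.clip(im[...,0]-np.maximum(im[...,1],im[...,2])-60,0,None)
    res=[]
    for v in range(186,195):
        w=r[v,432:444];
        if w.sum()>30: res.append(((w*np.arange(432,444)).sum()/w.sum(),v,w.sum()))
    return np.array(res)
if __name__=='__main__':
    t0=load('top0')
    pt=pointer_top(t0);print(pt.round(1).tolist())
    tag,c=sys.argv[1],int(sys.argv[2])
    d=load(tag);e=edge(d,(c,212,276))
    W=np.array([ray(d,u,v,66) for u,v in e])
    f=np.polyfit(W[:,0],W[:,1],1);res=W[:,1]-np.polyval(f,W[:,0]);k=abs(res)<2;f=np.polyfit(W[k,0],W[k,1],1)
    print('n',len(e),k.sum(),'slope',f[0],'edge y at x=541',np.polyval(f,541),'rms',res[k].std())
    P=np.array([ray(t0,u,v,84) for u,v,_ in pt]);print('pointer',P.round(1)[:, :2].tolist())
    a=np.array([.05,-.9987]);m=P[-3:,:2].mean(0)
    print('mark along',m@a,'lead along',np.array([541,np.polyval(f,541)])@a,'remaining',m@a-np.array([541,np.polyval(f,541)])@a)
E
python3 m.py top0 390; python3 m.py top9 411
python3 - <<'E'
from h import *
t=load('top0');s=load('side0')
# pointer blade end two-view triangulation
def tri(a,b):
    A=[];B=[]
    for d,(u,v) in((t,a),(s,b)):
        T=d['world_from_camera'];w=T[:3,:3]@np.linalg.inv(d['mtx'])@[u,v,1];w/=np.linalg.norm(w);Q=np.eye(3)-np.outer(w,w);A.append(Q);B.append(Q@T[:3,3])
    return np.linalg.solve(A[0]+A[1],B[0]+B[1])
print(tri((437.5,195),(285.5,186.3)),tri((437.4,188.5),(278.5,185.5)))
E
```

```text
[]
n 64 64 slope 0.059222357401877083 edge y at x=541 -171.18992858969364 rms 0.40960356593620134
[]
n 64 64 slope 0.04482833267381912 edge y at x=541 -222.21485738373818 rms 0.5147153348840124
[ 642.50170208 -274.49645653   82.64851636] [ 659.22825059 -274.15537827   82.22594304]Traceback (most recent call last):
  File "m.py", line 29, in <module>
    P=np.array([ray(t0,u,v,84) for u,v,_ in pt]);print('pointer',P.round(1)[:, :2].tolist())
                                                                 ~~~~~~~~~~^^^^^^^
IndexError: too many indices for array: array is 1-dimensional, but 2 were indexed
Traceback (most recent call last):
  File "m.py", line 29, in <module>
    P=np.array([ray(t0,u,v,84) for u,v,_ in pt]);print('pointer',P.round(1)[:, :2].tolist())
                                                                 ~~~~~~~~~~^^^^^^^
IndexError: too many indices for array: array is 1-dimensional, but 2 were indexed
```

```bash
sed -i 's/-60,0,None/-25,0,None/; s/>30:/>15:/; s/v,84)/v,82.5)/' m.py; python3 m.py top9 411; python3 - <<'E'
from h import *
t=load('top0');print(t['img'][184:200,433:443].tolist()[::4])
E
```

```text
[[438.3, 186.0, 107.0], [438.2, 187.0, 138.0], [438.2, 188.0, 141.0], [438.1, 189.0, 129.0], [438.3, 190.0, 128.0], [438.3, 191.0, 124.0], [438.3, 192.0, 125.0], [438.3, 193.0, 131.0], [438.2, 194.0, 119.0]]
n 64 64 slope 0.04482833267381912 edge y at x=541 -222.21485738373818 rms 0.5147153348840124
pointer [[663.5, -276.3], [661.3, -276.1], [659.0, -276.1], [656.8, -275.7], [654.5, -276.2], [652.3, -276.1], [650.0, -276.2], [647.8, -276.2], [645.5, -276.0]]
mark along 308.18242238018615 lead along 248.97597806913933 remaining 59.20644431104682
[[[105, 102, 101], [85, 83, 81], [71, 58, 56], [62, 28, 26], [72, 29, 26], [75, 28, 27], [81, 38, 32], [88, 48, 38], [106, 72, 50], [130, 95, 64]], [[61, 59, 59], [44, 46, 45], [52, 40, 43], [73, 32, 31], [106, 32, 29], [128, 59, 60], [121, 87, 83], [110, 90, 80], [115, 87, 65], [129, 96, 65]], [[46, 43, 43], [55, 55, 52], [71, 64, 63], [84, 54, 54], [108, 42, 41], [119, 49, 46], [106, 63, 60], [89, 70, 61], [98, 75, 55], [130, 99, 66]], [[104, 102, 101], [109, 108, 105], [111, 107, 105], [103, 93, 90], [93, 75, 73], [92, 72, 70], [86, 75, 73], [78, 66, 59], [83, 65, 48], [92, 68, 48]]]
```

Plate edge is at y=-222.2 (x=541) and the pointer blade is at y≈-274.4, so about 57 mm remain. Going on.

send_rows --pt "0.5 -0.3 4.5 0" --pt "0.5 -0.3 4.5 0" --pt "0.5 -0.3 4.5 0" --pt "0.5 -0.3 4.5 0" --pt "0.5 -0.3 4.5 0" --pt "0.5 -0.3 4.5 0" --pt "0.5 -0.3 4.5 0"

```text
t: 13.82
ee_pos: [531.8, -0.5, 75.5]
orientation: [1.168, 1.244, -1.187]
ft_force: [-0.3, 7.4, 6.3]
width: 23.7
```

```bash
python3 -c "
from h import *
prog()"
```

```text
along 80.5 lat -0.2 M [ 0.66  0.42 -0.11]
t 13.82 p [ 5.318e+02 -5.000e-01  7.550e+01] yaw 2.64 tilt [-0.017  0.001 -1.   ] q [-0.02  0.52  1.91  0.    0.73  1.5 ] F [-0.3  7.4  6.3] w 23.7
tool delta [ 0.5  0.3 26.6] turn -0.005
```

send_rows --pt "0.5 -0.1 4.2 -0.002" --pt "0.5 -0.1 4.2 -0.002" --pt "0.5 -0.1 4.2 -0.002" --pt "0.5 -0.1 4.2 -0.002" --pt "0.5 -0.1 4.2 -0.002"

```text
t: 14.23
ee_pos: [533.0, -20.4, 75.8]
orientation: [1.164, 1.25, -1.178]
ft_force: [-1.2, 5.9, 7.0]
width: 23.4
```

```bash
python3 - <<'E'
from h import *
prog()
for n in('top','side'):
    d=grab(n,n+'10')
im=cv2.imread('pics/side10.png')[150:340,220:380];cv2.imwrite('pics/side10c.png',cv2.resize(im,None,fx=3.1,fy=3.1,interpolation=cv2.INTER_CUBIC))
im=cv2.imread('pics/top10.png')[160:310,230:460];cv2.imwrite('pics/top10c.png',cv2.resize(im,None,fx=3.4,fy=3.4,interpolation=cv2.INTER_CUBIC))
E
python3 m.py top10 432
```

```text
along 100.5 lat 0.1 M [ 0.84  0.51 -0.11]
t 14.23 p [533.  -20.4  75.8] yaw 3.15 tilt [-0.016  0.004 -1.   ] q [-0.06  0.52  1.91  0.    0.73  1.45] F [-1.2  5.9  7. ] w 23.4
tool delta [ 0.8 -0.1  6.7] turn 0.004
[[438.3, 186.0, 107.0], [438.2, 187.0, 138.0], [438.2, 188.0, 141.0], [438.1, 189.0, 129.0], [438.3, 190.0, 128.0], [438.3, 191.0, 124.0], [438.3, 192.0, 125.0], [438.3, 193.0, 131.0], [438.2, 194.0, 119.0]]
n 60 48 slope 0.038575272511426444 edge y at x=541 -273.1811989123023 rms 0.844268804155094
pointer [[663.5, -276.3], [661.3, -276.1], [659.0, -276.1], [656.8, -275.7], [654.5, -276.2], [652.3, -276.1], [650.0, -276.2], [647.8, -276.2], [645.5, -276.0]]
mark along 308.18242238018615 lead along 299.87606335371635 remaining 8.306359026469806
```

View pics/side10c.png

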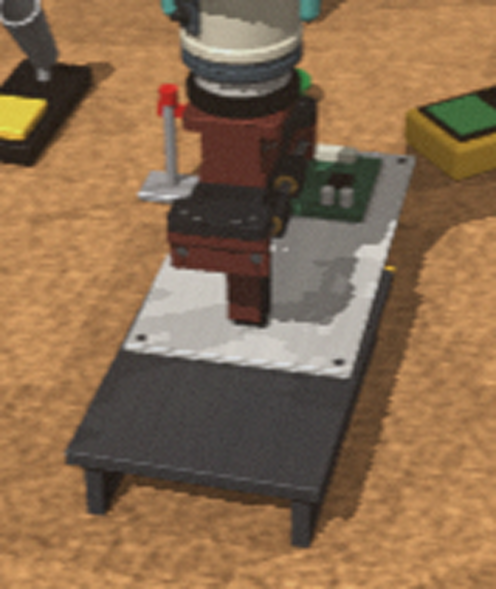

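View pics/top10c.png

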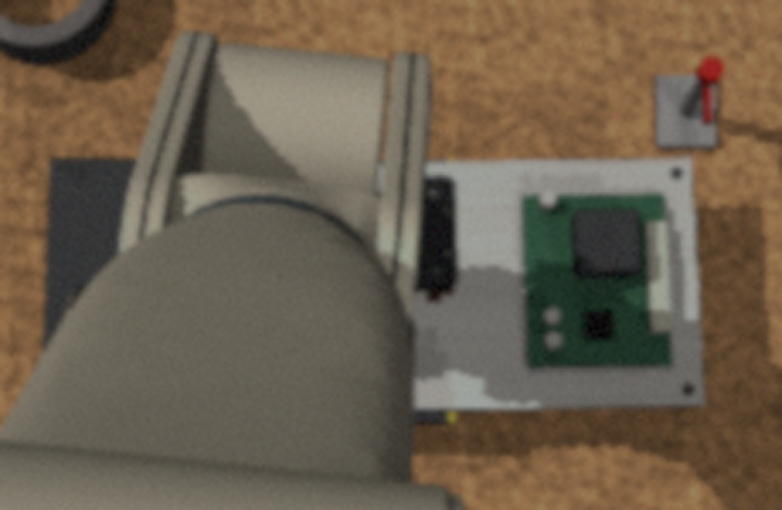

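send_rows --pt "0.5 -0.1 2.5 0.001" --pt "0.5 -0.1 2 0.001" --pt "0.5 0 1.5 0.001" --pt "0.5 0 0.5 0"

```text
t: 14.67
ee_pos: [533.8, -26.6, 75.9]
orientation: [1.169, 1.248, -1.18]
ft_force: [-0.5, 6.9, 8.0]
width: 23.7
```

```bash
python3 - <<'E'
from h import *
prog()
for n in('top','side'):
    d=grab(n,n+'11')
im=cv2.imread('pics/top11.png')[160:310,380:460];cv2.imwrite('pics/top11c.png',cv2.resize(im,None,fx=4,fy=4,interpolation=cv2.INTER_CUBIC))
im=cv2.imread('pics/side11.png')[150:270,240:370];cv2.imwrite('pics/side11c.png',cv2.resize(im,None,fx=5,fy=5,interpolation=cv2.INTER_CUBIC))
E
python3 m.py top11 434
```

```text
along 106.6 lat 0.5 M [ 0.76  0.66 -0.09]
t 14.67 p [533.8 -26.6  75.9] yaw 2.9 tilt [-0.015  0.005 -1.   ] q [-0.07  0.52  1.91  0.01  0.73  1.44] F [-0.5  6.9  8. ] w 23.7
tool delta [ 0.9 -0.5  0.5] turn -0.0
[[438.3, 186.0, 107.0], [438.2, 187.0, 138.0], [438.2, 188.0, 141.0], [438.1, 189.0, 129.0], [438.3, 190.0, 128.0], [438.3, 191.0, 124.0], [438.3, 192.0, 125.0], [438.3, 193.0, 131.0], [438.2, 194.0, 119.0]]
n 60 60 slope 0.04266810208895907 edge y at x=541 -279.351837357347 rms 0.7737230110257152
pointer [[663.5, -276.3], [661.3, -276.1], [659.0, -276.1], [656.8, -275.7], [654.5, -276.2], [652.3, -276.1], [650.0, -276.2], [647.8, -276.2], [645.5, -276.0]]
mark along 308.18242238018615 lead along 306.03867996878245 remaining 2.143742411403707
```

View pics/top11c.png

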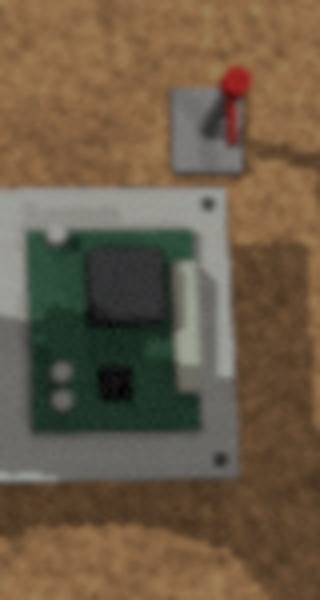

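View pics/side11c.png

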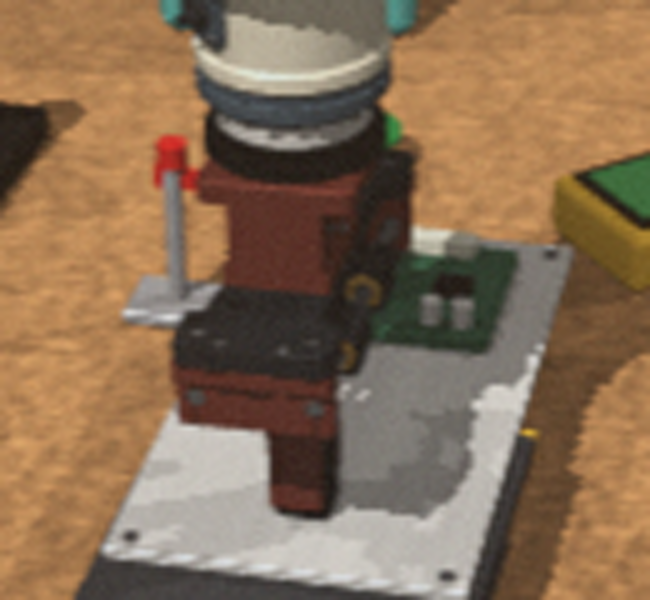

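```bash
python3 - <<'E'
from h import *
t=load('top0')
im=t['img'].astype(float);r=im[...,0]-im[...,1]
res=[]
for v in range(187,195):
    p=r[v,430:446];x=np.arange(430,446)
    bl=np.median(p[:4]);br=np.median(p[10:14]) # step background across the blade
    i=p.argmax() if p[:10].argmax()==p.argmax() else p[:10].argmax()
    c=x[i]
    bg=np.where(x<c,bl,np.where(x>c,br,(bl+br)/2));w=np.clip(p-bg,0,None)*(abs(x-c)<=3)
    res.append((w*x).sum()/w.sum())
u=np.median(res);print('blade col',np.round(res,2),u,'y at z82.5',ray(t,u,191,82.5)[:2])
# plate length check in top0 with gray-level profile, several rows clear of objects
g=cv2.cvtColor(t['img'],cv2.COLOR_RGB2GRAY).astype(float)
for v in (215,222,262,270,276):
    p=g[v,238:258];i=np.nonzero((p[:-1]<130)&(p[1:]>=130))[0];
    if len(i): j=i[-1];uu=238+j+(130-p[j])/(p[j+1]-p[j]);W=ray(t,uu,v,66);
    S=cv2.cvtColor(t['img'],cv2.COLOR_RGB2HSV)[...,1].astype(float)[v,380:400];lo,hi=np.median(S[:4]),np.median(S[-4:]);th=(lo+hi)/2;k=np.nonzero((S[:-1]<th)&(S[1:]>=th))[0][0];F=ray(t,380+k+(th-S[k])/(S[k+1]-S[k]),v,66)
    print(v,W[:2].round(1),F[:2].round(1),'len',np.hypot(*(W-F)[:2]).round(1))
# side: front edge
s=load('side11');S=cv2.cvtColor(s['img'],cv2.COLOR_RGB2HSV)[...,1].astype(float)
for uu in range(338,354,3):
    p=S[188:210,uu];lo,hi=np.median(p[-4:]),np.median(p[:4]);th=(lo+hi)/2
    k=np.nonzero((p[:-1]>=th)&(p[1:]<th))[0]
    if len(k): k=k[0];v=188+k+(p[k]-th)/(p[k]-p[k+1]);W=ray(s,uu,v,66);print('side',uu,round(v,2),W[:2].round(1),'along',(W[:2]@[.05,-.9987]).round(1))
s0=load('side0')
for uu,v in((282,186),(285,186.2)): 
  for z in(80,82.5): W=ray(s0,uu,v,z);print('ptr side',W[:2].round(1),(W[:2]@[.05,-.9987]).round(1))
E
```

```text
blade col [436.91 436.9  437.02 437.13 437.2  437.28 437.35 437.47] 437.1648541759371 y at z82.5 [ 652.18924515 -273.73793842]
215 [587.9 131.7] [ 599. -167.] len 298.9
222 [572.3 130.9] [ 583.4 -169.3] len 300.4
262 [484.5 127.1] [ 495.7 -173.6] len 300.9
270 [467.3 125.9] [ 478.4 -174.7] len 300.7
276 [454.9 111.6] [ 465.6 -175.9] len 287.6
side 338 197.26 [ 505.4 -282.1] along 307.0
side 341 197.68 [ 497.6 -281.9] along 306.5
side 344 198.24 [ 489.6 -281.1] along 305.2
side 347 198.44 [ 482.1 -282. ] along 305.8
side 350 198.41 [ 474.8 -284.1] along 307.5
side 353 197.44 [ 468.4 -290.9] along 313.9
ptr side [ 652.4 -278.1] 310.4
ptr side [ 651.  -273.8] 306.0
ptr side [ 644.6 -279.1] 310.9
ptr side [ 643.2 -274.7] 306.5
```

```bash
python3 - <<'E'
from h import *
for tag in('top0','top9','top11'):
    d=load(tag);C=cloud(d);H,S,V=cv2.split(cv2.cvtColor(d['img'],cv2.COLOR_RGB2HSV))
    m=(S<60)&(V>80)&(C[...,0]>455)&(C[...,0]<610)&(C[...,1]<60 if tag=='top0' else C[...,1]<-60)&(C[...,1]>-290)&(abs(C[...,2]-66)<12)&(d['depth']>0)
    P=C[m];A=np.c_[P[:,:2]-P[:,:2].mean(0),np.ones(len(P))];k=np.ones(len(P),bool)
    for _ in range(4):
        c=np.linalg.lstsq(A[k],P[k,2],rcond=None)[0];k=abs(P[:,2]-A@c)<4
    print(tag,len(P),k.sum(),'slope x,y',c[:2].round(4),'z',c[2].round(1))
o=ctrl.get_obs();print(o['t'],o['ft_force'],o['ee_pos'],o['qvel'].round(4),o['width'])
E
```

```text
top0 5210 4429 slope x,y [-0.0014 -0.0012] z 66.4
top9 3135 2691 slope x,y [ 0.0005 -0.0017] z 66.4
top11 3177 2751 slope x,y [0.0006 0.004 ] z 66.2
14.7667 [-0.04555922  5.64678665  7.43476205] [533.72372757 -26.57061235  75.88361208] [ 0.002  -0.0001  0.0007 -0.0016 -0.0018  0.0006] 24.02455120800031
```

The plate slopes about 0.004 towards the front and the grip sits 0.4 mm higher than before. I'll press the tail down a little.

send_rows --pt "1.2 -0.2 0 0" --pt "1.2 -0.2 0 0" --pt "1.2 0 0 0"

```text
t: 15.02
ee_pos: [533.8, -26.4, 75.5]
orientation: [1.168, 1.247, -1.179]
ft_force: [-4.6, 4.4, 16.6]
width: 23.9
```

```bash
python3 -c "
from h import *
prog()"
```

```text
along 106.5 lat 0.5 M [ 0.08  0.96 -0.11]
t 15.02 p [533.8 -26.4  75.5] yaw 2.95 tilt [-0.014  0.005 -1.   ] q [-0.07  0.52  1.91  0.01  0.73  1.44] F [-4.6  4.4 16.6] w 23.9
tool delta [ 0.5 -0.6  0.7] turn 0.001
```

```bash
python3 - <<'E'
from h import *
cs=[]
for i in range(6):
    d=grab('top',f'top12{i}');C=cloud(d);H,S,V=cv2.split(cv2.cvtColor(d['img'],cv2.COLOR_RGB2HSV))
    m=(S<60)&(V>80)&(C[...,0]>455)&(C[...,0]<610)&(C[...,1]<-60)&(C[...,1]>-290)&(abs(C[...,2]-66)<12)&(d['depth']>0)
    P=C[m];A=np.c_[P[:,:2]-P[:,:2].mean(0),np.ones(len(P))];k=np.ones(len(P),bool)
    for _ in range(4):
        c=np.linalg.lstsq(A[k],P[k,2],rcond=None)[0];k=abs(P[:,2]-A@c)<4
    cs.append(c)
print(np.round(cs,4));d=grab('side','side12')
im=cv2.imread('pics/side12.png')[130:450,200:400];cv2.imwrite('pics/side12c.png',cv2.resize(im,None,fx=1.8,fy=1.8,interpolation=cv2.INTER_CUBIC))
prog()
E
for i in 0 2 4; do python3 m.py top12$i 434 | grep -E "slope|lead"; done
```

```text
[[-4.00000e-04 -3.00000e-04  6.65092e+01]
 [-4.00000e-04 -2.00000e-03  6.65514e+01]
 [ 1.50000e-03 -2.10000e-03  6.65131e+01]
 [ 1.50000e-03  1.00000e-04  6.64813e+01]
 [ 1.40000e-03 -1.80000e-03  6.65042e+01]
 [ 1.90000e-03 -1.50000e-03  6.65159e+01]]
along 106.5 lat 0.6 M [ 0.08  0.78 -0.1 ]
t 15.37 p [533.8 -26.4  75.5] yaw 2.95 tilt [-0.014  0.005 -1.   ] q [-0.07  0.52  1.91  0.01  0.73  1.44] F [-3.4  4.3 15.1] w 23.8
tool delta [ 0.5 -0.6  0.6] turn 0.001
n 59 55 slope 0.044304828816609076 edge y at x=541 -279.2803165203288 rms 0.6613520107991417
mark along 308.18242238018615 lead along 305.9672521088524 remaining 2.2151702713337613
n 58 58 slope 0.04072210215166143 edge y at x=541 -279.3343548043531 rms 0.7434092022604687
mark along 308.18242238018615 lead along 306.0212201431074 remaining 2.161202237078726
n 59 56 slope 0.03851382775233036 edge y at x=541 -279.3273703220095 rms 0.9205572640217674
mark along 308.18242238018615 lead along 306.01424474059087 remaining 2.168177639595285
```

View pics/side12c.png

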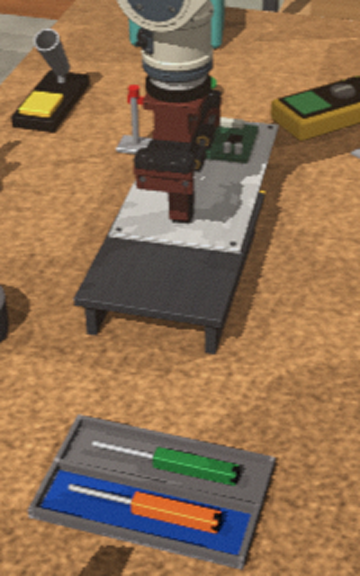

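```bash
python3 -c "
from workcell import ctrl
print(ctrl.close_job())"
```

```text
the job is handed in; nothing more can be done
None
```

The job is handed in at t ≈ 15.4 s of the 51 s allowed, with the plate at the mark and still held.

**Screwdriver:** I laid the orange screwdriver in the blue lane and pressed it lightly flat before letting go. In the pictures it lies flat, centred in the lane and parallel to the green one, with its handle at the same end.

**Plate:** I gripped the plate by its block and slid it about 107 mm along the riser. I finished holding it with about 15 N of downward push.

**Last checks:**
- **Position:** the outer edge was at about 306.0 mm along the slide, and the pointer at 305.7 to 306.5 mm from two views. One cruder pointer estimate gave 308.2 mm. I discounted it because the bench colour behind the pointer biased it.
- **Level:** the depth fit showed no slope beyond noise (0.002 or less), the same as at the start. Just after the slide it had shown the plate about 0.004 nose-down, with the grip 0.4 mm higher than before. Pressing the tail down cleared that before I handed in.
- **Rotation:** the front-edge slope read 0.038 to 0.044 against the expected 0.050, with about 0.7 mm of scatter. The gripper's own turn stayed right, at 2.95° against 2.9°.
- **Tool tilt:** the tool leaned by up to 0.05 rad during the carries and could not be corrected directly. The lean was about 0.015 rad at the end.

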